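# Put the lift-out tray back in the cobbler's toolbox and snap it shut

### The arm

A 6-joint arm with a two-finger parallel gripper is mounted at the origin on the work surface. World frame = base frame: x ahead of the robot, y to its left, z up, the work surface at z = 0. Lengths are in m, angles in degrees, forces in N, time in s.
With the tool pointing down it reaches from about 0.25 to 0.725 m from the base axis. Payload 9.7 kg.
Tool frame: the origin (TCP) lies midway between the tips of the shut fingers; the grasp point (between the pads) lies 19 mm behind it (bot.hold_point_z is the distance from the TCP to the grasp point, in m); z points along the fingers, y is the line along which they close (so a half turn about z gives the same grasp; the last joint's range is limited). The gripper opens to 85 mm and grips with 20 to 120 N. Pads are 22 mm wide; open, the fingers measure 114 mm over their backs; the gripper's body (76 mm by 85 mm) begins 54 mm behind the grasp point. The pads swing forward as they close: fully open they stand 13 mm farther back than shut.
Start: joints at [66.52, 4.979, 10.078, 95.1, 0, 90], TCP at [0.219, 0.504, 0.231] pointing down, gripper open.
Joint ranges: [-179.16, 179.16], [-48.56, 103.87], [-65.8, 70.77], [-126.05, 130.52], [-82.76, 87.17], [-180, 180]. Speed limits (degrees/s): [127.2, 127.2, 147.25, 180, 180, 180].

### API

Orientations are given as [roll, pitch, yaw] about the fixed x, y, z axes, in that order (R = Rz(yaw) Ry(pitch) Rx(roll)).
In Python, from workcell import bot gives the robot as it stands.
- The arm moves only by the tool play_rows, never from a script. Its argument "steps" is a list that holds one entry, the list of rows, each a list of 4 numbers: the shift along the tool's x, y, z in m, then the turn about the tool's z in rad. In form: [[[tx, ty, tz, yaw], ...]]. A call has exactly 5 rows; each row shifts and turns the commanded pose from where the row before left it, along the tool's axes as they then stand; what a row does not reach is not made up. A row lasts 1/12 s, in which the tool goes at most 41.7 mm and 7.16 degrees, less where a joint would pass 70% of its speed; a pose out of reach is approached as far as the arm can. A call is refused whole if a number of a shift passes 0.0417 or a number of a turn 0.125, either way. A call with a gripper value outside its range is refused whole. "gripper" is the finger opening in m, from 0 to 0.0854, set as the call begins (left out, the last holds). The fingers move at their own pace and stop on an object; "squeeze" is the grip in N (left out, the last holds). Time passes only in rows, so rows that do not move let the fingers close, or fill a call up. It gives the time, the measured TCP pose, the force, the opening and the grip force at its end, in the units of the state.
- bot.get_obs(): the state, without advancing time (a new reading comes with each control period).
- bot.camera(name): name is "side" or "top" or "wrist"; returns a dict with "img" (384x512x3 uint8, blue, green, red), "vfov" (degrees; the focal length in pixels is half the picture's height over the tangent of half this angle, whatever the lens; pixels are square), "cx", "cy" (the principal point, pixels), "xyz" and "attitude" of the camera in the world. Camera axes: x right, y down, z forward; pixel columns grow to the right and rows downward; lengths in m; the calibration is good to about 2 mm. A picture is of the moment at which its call begins. There is no depth.
- bot.job_done(): hands the job in; it is judged then, once.
The state is a dict: "time": time; "q": joint angles; "qd": joint speeds; "joint_efforts": joint torques, N m; "ee_pos": TCP position; "tcp_rot": TCP orientation; "wrist_force": force on the tool from outside, world axes, zero at the start; "torque": the same for the moment, N m; "opening": finger opening in m; "grasp_force": force on a finger pad.
Only numpy, scipy, OpenCV 4.12 (cv2) and the standard library are available. Lean on these libraries where they do the work, as an engineer would, in place of code of your own. Each camera call takes 0.05 s, during which the arm holds its last target. There are 200 camera calls.

### The job

Press the red thumb latch on the grey toolbox so that its lid pops right up, then lower the blue lift-out tray into the box so that its four corner lugs drop fully into the sockets inside, and let it go. Then swing the lid down until it snaps shut under the latch, and leave everything else on the bench where it is.

Things in the scene. Friction and masses are not known exactly. Their poses are not given: they have to be found in the camera images.
- lid (a joint): Lid hinge angle (rad): 0 shut, 1.5 fully up (stop). Flat grey panel, 160 mm from hinge to front edge, 200 mm wide, 8 mm thick, hinged on the box's far top rim. A spring always drives it open (1 to 2 N at the front), so push it all the way down; it stays only once the 36 mm wide tongue in the middle of its front edge has snapped under the latch nose: the last few mm need about 8 N.
- latch (a joint): Rocking angle of the red thumb latch (rad): 0 at rest, 0.3 fully pressed; it springs back by itself. Pressing at tab_top takes about 2 N at first; about 0.13 (6 mm down there, some 3 N) frees the lid; fully pressed is 12 mm down and about 4 N.
- tab_top (a point): Point to press on the flat top of the red thumb tab, which sticks out level in front of the toolbox, 74 mm above the bench, 44 mm wide (box y); this point is 126 mm in front of the box's middle, 22 mm from the tab's front edge. Press straight down. Behind it the red latch nose stands 37 mm higher than the tab, 28 mm from this point, and tips forward 9 to 12 mm as the tab goes down.
- lid_hinge (a point): Middle of the lid's hinge line, at the lid's underside, 90 mm above the bench, 78 mm behind the box's middle. Axes turn with the lid: shut, x back, y along the hinge, z up (out of its top face). At angle q the lid runs from here along (-cos q, sin q) in the box's (x, z) plane.
- lid_push (a point): Point on the outer (top) face of the lid, on its middle line, 125 mm from the hinge: a good place to push it down, from its outer side. It moves with the lid. Shut, it lies 98 mm above the bench, 35 mm behind the latch nose.
- toolbox: Grey plastic toolbox fixed to the bench. Origin: middle of its underside; x from front (latch) to back (hinge), y along the hinge, z up. 160 mm (x) by 200 mm (y), walls 90 mm high, 5 mm thick, open on top under the lid. Inside is a fixed blue base with four sockets, 21 mm square, 14 mm deep, at x +-36, y +-60 mm, mouths 40 mm above the bench.
- dock (a point): Fixed in the toolbox, axes as the toolbox: where point tray_center is when the tray is fully seated, 58 mm above the bench on the middle of the box. Seated, the tray's handle passes 4 mm under the shut lid; unseated, it stops the lid.
- tray_center (a point): Centre of the loose blue tray, half-way up. 100 mm (own x) by 150 mm (own y), 56 mm high, 0.2 to 0.42 kg. Yellow handle bar over the middle: 100 mm along own x, 12 mm thick (y), 14 mm tall, its centre 21 mm above this point, free 28 mm below the bar's centre down to the tray floor. Its x goes along the box's x, either way round.
- tray: The same tray; origin at the lug tips, 28 mm below its centre. It stands on four round lugs, 15 mm in diameter, 10 mm long, with tapered tips, at x +-36, y +-60 mm (3 mm clearance each side in the sockets); above them an open tray body 24 mm high with 4 mm walls and floor.
- dauber: Bystander: flat black dauber, 155 mm long, 30 mm wide, 23 mm high, lies between toolbox and tray. Origin under its middle. Leave alone.
- shoe_last: Bystander: chrome shoe last on a round foot, about 165 mm long, 86 mm high, behind. Origin under its foot. Leave alone.
- polish_tin: Bystander: round yellow tin, 84 mm across, 48 mm high, near the robot. Origin under its middle. Leave alone.
- hammer: Bystander: hammer, 200 mm, on the left. Leave alone.
- glue_jar: Bystander: amber jar with red cap, 70 mm across, 100 mm high, at the back right. Leave alone.
- heel_blocks: Bystander: black rubber heel block, 70 by 60 mm, 30 mm high, on the right. Leave alone.
- brush: Bystander: brush lying at the back left. Leave alone.
Not all that is in view belongs to the job. There is more than one size of the tray; the one meant has the size given above.

How it is judged (in metres and radians):
On the way, in this order (a step that is already met when the one before it is completed fails the run):
1. the latch has let the lid pop up (lid angle over 1.2 rad) (value of joint lid above 1.2 rad), for 0.2 s.
2. the tray is seated in the sockets (within 6 mm sideways and 3 mm in height of the dock, axes within 0.09 rad) and let go, the lid still up (horizontal distance between tray_center and dock below 0.006 m and z of tray_center in the frame of dock between -0.003 and 0.003 m and angle between the x axis of tray and the x axis of dock, either way round below 0.09 rad and angle between tray's own z axis and vertical below 0.05 rad and contact force between the fingers and tray below 0.1 N and value of joint lid above 0.8 rad), for 0.2 s.
At the end, for the whole second after the job is handed in: The lid is shut (angle under 0.02 rad) and held by the latch, which has sprung back (under 0.05 rad); inside, the tray stands at rest with its lugs fully in the sockets (within 6 mm sideways and 3 mm in height of the dock, axes within 0.09 rad, tilt under 0.05 rad) (value of joint lid below 0.02 rad and value of joint latch below 0.05 rad and horizontal distance between tray_center and dock below 0.006 m and z of tray_center in the frame of dock between -0.003 and 0.003 m and angle between the x axis of tray and the x axis of dock, either way round below 0.09 rad and angle between tray's own z axis and vertical below 0.05 rad and linear speed of tray below 0.02 m/s); the robot touches nothing.
It fails at once if the tray is let go more than 25 mm above its seat in the box (horizontal distance between tray_center and dock below 0.05 m and z of tray_center in the frame of dock above 0.025 m and contact force between the fingers and tray below 0.05 N).
It fails at once if a bystander is moved by more than 30 mm (distance of any of dauber, shoe_last, polish_tin, hammer, glue_jar, heel_blocks, brush from where it was at the start of the episode above 0.03 m).
It also fails if it takes over 72 s, if anything falls off the work surface, if the arm or the gripper's body presses on something with over 40 N, if the wrist force passes 120 N, or if a joint passes its speed limit or range.

## Working session

There is one attempt and no reset: what is moved stays moved. The work goes in short steps, Python scripts to look and compute and a tool call to move; the robot and the scene stay as the last step left them, time stands still between calls to the robot, and variables do not carry over. Pictures are saved under pics/ and viewed, at most 13 in all, crops included, and the job is handed in when it is done.

Besides the shell and the picture viewer there is one more tool, called after "Emit:" in YAML: its name, and indented under it one key for each argument. play_rows: Moves the arm, as the interface text tells. Its arguments: {"type":"object","properties":{"steps":{"type":"array","items":{"type":"array","items":{"type":"array","items":{"type":"number"}}}},"gripper":{"type":"number"},"squeeze":{"type":"number"}},"required":["steps"]}

```bash
mkdir -p pics; cat > h.py <<'E'
import numpy as np, cv2
from scipy.spatial.transform import Rotation as R
from workcell import bot
def cam(n):
    c=bot.camera(n); return c
def K(c):
    f=c["img"].shape[0]/2/np.tan(np.radians(c["vfov"])/2); return f
def rot(c):
    a=np.array(c["attitude"],float)
    return a if a.shape==(3,3) else R.from_euler('xyz',a,degrees=True).as_matrix()
def ray(c,u,v):
    return rot(c)@np.array([(u-c["cx"])/K(c),(v-c["cy"])/K(c),1.])
def onz(c,u,v,z):
    d=ray(c,u,v); o=np.array(c["xyz"]); return o+d*(z-o[2])/d[2]
def proj(c,p):
    q=rot(c).T@(np.array(p)-c["xyz"]); return q[:2]/q[2]*K(c)+[c["cx"],c["cy"]]
E
python3 - <<'E'
from h import *
ims=[]
import pickle
for n in("top","side"):
    c=cam(n); print(n,c["xyz"],c["attitude"],c["vfov"],c["cx"],c["cy"]); pickle.dump(c,open(n+".pkl","wb"))
    cv2.imwrite(f"pics/{n}0.png",cv2.resize(c["img"],(800,600)))
print(bot.get_obs(), bot.hold_point_z)
E
```

```text
top [ 0.34945217 -0.00498578  1.09252287] [-169.82800246   -0.28927774  -90.65156419] 56.85739115069099 255.62101538033434 194.03508253202645
side [ 0.01305165 -1.00473434  1.07940654] [-132.04062127   -0.90100936  -27.13614857] 47.336223191530216 253.96693553239183 191.32159319995938
{'time': 0.1, 'q': array([ 6.65219087e+01,  5.00799738e+00,  1.00394440e+01,  9.50995745e+01,
       -8.76566468e-04,  8.99991806e+01]), 'qd': array([-0.11712971, -0.11667496,  0.20686492, -0.06567811,  0.05962056,
       -0.03064694]), 'joint_efforts': array([ 5.59092859e-04, -5.21561909e+01,  4.65655804e+01,  1.59365806e-02,
        7.82104007e-05,  1.62198063e-06]), 'ee_pos': array([0.2190422 , 0.50427887, 0.23065753]), 'tcp_rot': array([-1.79931872e+02,  8.75591515e-04,  1.56522729e+02]), 'wrist_force': array([ 0.02516994, -0.12653   , -0.12164659]), 'torque': array([-0.01917534, -0.03527581,  0.03143638]), 'grasp_force': 0.0, 'opening': 0.08589079423459377} 0.0187
```

View pics/top0.png

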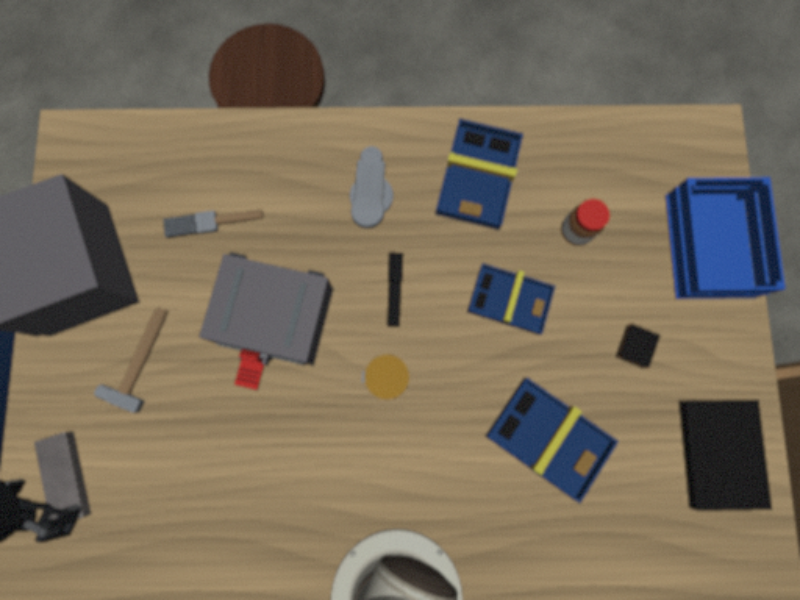

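View pics/side0.png

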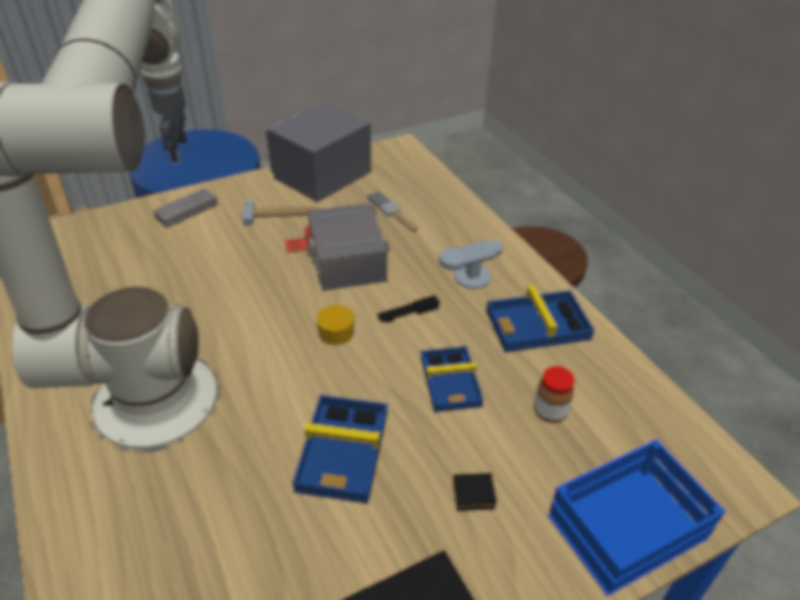

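The top view shows the box at (265,310) and its red tab at (250,370). There are three tray candidates: A (480,172), B (512,298) and C (550,440). B is the smallest, about 75 px long, or roughly 150 mm at this scale. A and C look about 200 mm. I'll measure all three to be sure.

```bash
python3 - <<'E'
from h import *
import pickle
c=pickle.load(open("top.pkl","rb")); im=c["img"]; hsv=cv2.cvtColor(im,cv2.COLOR_BGR2HSV)
s=512/800
def blobs(m,box,amin=60):
    x0,y0,x1,y1=[int(k*s) for k in box]
    mm=np.zeros_like(m); mm[y0:y1,x0:x1]=m[y0:y1,x0:x1]
    cs,_=cv2.findContours(mm,cv2.RETR_EXTERNAL,cv2.CHAIN_APPROX_NONE)
    return [k for k in cs if cv2.contourArea(k)>amin]
def rect(k,z,name):
    P=np.array([onz(c,*p[0],z)[:2] for p in k],np.float32)
    (x,y),(w,h),a=cv2.minAreaRect(P*1000); 
    b=cv2.boxPoints(((x,y),(w,h),a)); e=b[1]-b[0]; f=b[2]-b[1]; L=e if np.hypot(*e)>np.hypot(*f) else f
    print(name,"c",round(x,1),round(y,1),"size",round(w,1),round(h,1),"long dir deg",round(np.degrees(np.arctan2(L[1],L[0])),1))
blue=cv2.inRange(hsv,(100,100,40),(130,255,255)); yel=cv2.inRange(hsv,(22,120,110),(34,255,255)); red=cv2.inRange(hsv,(0,150,90),(6,255,255))|cv2.inRange(hsv,(174,150,90),(180,255,255))
m=cv2.morphologyEx(blue|yel,cv2.MORPH_CLOSE,np.ones((9,9)))
for n,b in dict(A=(420,100,540,240),B=(455,255,565,345),C=(470,365,630,515)).items():
    for k in blobs(m,b): rect(k,0.035,n+" body")
    for k in blobs(yel,b,20): rect(k,0.056,n+" bar")
for k in blobs(red,(220,340,275,395)): rect(k,0.074,"tab")
g=cv2.inRange(hsv,(0,0,0),(180,70,140))
print(hsv[int(310*s),int(265*s)],hsv[int(340*s),int(320*s)],hsv[int(315*s),int(390*s)])
crop=im[210:270,...] 
t=cv2.resize(im[155:225,285:365],(800,600)[::1],interpolation=cv2.INTER_CUBIC)
t=cv2.resize(im[150:225,290:365],(400,400),interpolation=cv2.INTER_CUBIC)
u=cv2.resize(im[155:255,120:220],(400,400),interpolation=cv2.INTER_CUBIC)
cv2.imwrite("pics/crop1.png",np.hstack([t,u]))
E
```

```text
A body c 806.2 -178.2 size 140.6 205.4 long dir deg -14.8
A bar c 813.7 -179.1 size 137.8 17.7 long dir deg 74.9
B body c 552.4 -230.7 size 143.5 106.9 long dir deg 71.5
B bar c 548.8 -229.6 size 11.4 101.8 long dir deg -18.8
C body c 284.5 -294.8 size 201.4 140.0 long dir deg 53.9
C bar c 280.3 -296.5 size 17.8 137.2 long dir deg -35.6
tab c 413.2 262.4 size 44.1 65.8 long dir deg -7.8
[150  10 104] [17 70 84] [45 13 40]
```

View pics/crop1.png

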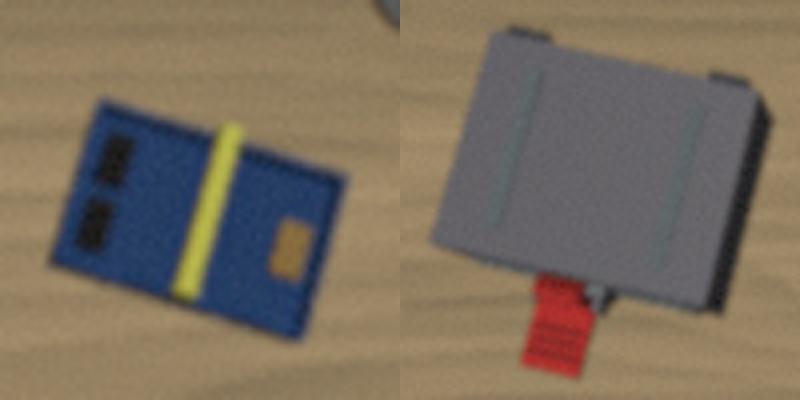

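B is the one that fits: its bar measures 102 x 11 mm and its body about 144 x 107 mm. The other two are 205 x 140 mm. In the crop, the lid corners are at about (92,35), (360,92), (310,312) and (32,243), and the tab is below at (160,345).

```bash
python3 - <<'E'
from h import *
import pickle
c=pickle.load(open("top.pkl","rb")); im=c["img"]
g=(im.max(2).astype(int)-im.min(2)); hsv=cv2.cvtColor(im,cv2.COLOR_BGR2HSV)
m=((g<22)&(im.max(2)>85)&(im.max(2)<135)).astype(np.uint8)*255
mm=np.zeros_like(m); mm[155:240,122:216]=m[155:240,122:216]
mm=cv2.morphologyEx(cv2.morphologyEx(mm,cv2.MORPH_CLOSE,np.ones((5,5))),cv2.MORPH_OPEN,np.ones((7,7)))
k=max(cv2.findContours(mm,cv2.RETR_EXTERNAL,cv2.CHAIN_APPROX_NONE)[0],key=cv2.contourArea)
P=np.array([onz(c,*p[0],.098)[:2] for p in k],np.float32)*1000
print("lid rect",cv2.minAreaRect(P))
C=[onz(c,u/4+120-.4,v/4+155-.4,.098)[:2]*1000 for u,v in((92,35),(360,92),(310,312),(32,243))]
C=np.array(C);print(C.round(1),C.mean(0),[np.linalg.norm(C[i]-C[i-1]).round(1) for i in range(4)])
for a,b in((0,1),(3,2),(3,0),(2,1)): d=C[b]-C[a];print(np.degrees(np.arctan2(d[1],d[0])))
red=cv2.inRange(hsv,(0,150,90),(6,255,255))|cv2.inRange(hsv,(174,150,90),(180,255,255)); red[:, :140]=0;red[:,180:]=0;red[:210]=0;red[260:]=0
p=cv2.findNonZero(red)[:,0]; Q=np.array([onz(c,*q,.074)[:2] for q in p])*1000
th=np.radians(-14); x=np.array([np.cos(th),np.sin(th)]); print("red along x",np.percentile(Q@x,[0,1,50,99,100]),"along y",np.percentile(Q@[-x[1],x[0]],[1,50,99]))
E
```

```text
lid rect ((521.844970703125, 236.35113525390625), (198.34010314941406, 175.45083618164062), 76.50346374511719)
[[621.3 313.4]
 [577.1 119.5]
 [420.1 152.6]
 [470.7 348.8]] [522.31811279 233.59476564] [np.float64(154.7), np.float64(198.9), np.float64(160.4), np.float64(202.6)]
-102.82954266937836
-104.44057701334613
-13.212348096987446
-11.892546387811596
red along x [305.28363214 305.99749043 335.62336919 367.99106118 369.21988632] along y [333.81934241 356.53390924 377.58710069]
```

```bash
cat >> h.py <<'E'
def go(target,yaw=None,frm=None,yaw0=None):
    "total tool-axis shift (mm) at final yaw, and turn about tool z (rad)"
    o=bot.get_obs(); p=np.array(o["ee_pos"] if frm is None else frm); y0=o["tcp_rot"][2] if yaw0 is None else yaw0
    y=y0 if yaw is None else yaw; r=np.radians(y); d=np.array(target)-p
    print("pos",p.round(4),"yaw",round(y0,2),"shift mm",np.round([1000*(d[0]*np.cos(r)+d[1]*np.sin(r)),1000*(d[0]*np.sin(r)-d[1]*np.cos(r)),-1000*d[2]],1),"turn",round(-np.radians((y-y0+180)%360-180),4))
BX=np.array([.5234,.2336]); BY=-13.2
def box(x,y,z):
    r=np.radians(BY); return np.array([BX[0]+x*np.cos(r)-y*np.sin(r),BX[1]+x*np.sin(r)+y*np.cos(r),z])
E
python3 - <<'E'
from h import *
print(box(-.128,0,.1)); go(box(-.128,0,.110),166.8)
E
```

```text
[0.3987819  0.26282891 0.1       ]
pos [0.219  0.5043 0.2307] yaw 156.52 shift mm [-230.1 -194.   120.7] turn -0.1794
```

Emit:
play_rows:
  steps:
    - [[0, 0, 0, -0.09], [0, 0, 0, -0.0894], [-0.03, -0.025, 0.0, 0], [-0.03, -0.025, 0.0, 0], [-0.03, -0.025, 0.0, 0]]
  gripper: 0

```text
time: 0.52
ee_pos: [0.2898, 0.4099, 0.2306]
tcp_rot: [-179.9, -0.0, 166.9]
wrist_force: [2.1, -0.2, 0.4]
opening: 0.0258
grasp_force: 0.0
```

Emit:
play_rows:
  steps:
    - [[-0.03, -0.025, 0, 0], [-0.03, -0.025, 0.02, 0], [-0.03, -0.025, 0.03, 0], [-0.03, -0.025, 0.03, 0], [-0.02, -0.019, 0.02, 0]]

```text
time: 0.93
ee_pos: [0.391, 0.2721, 0.1395]
tcp_rot: [-179.9, -0.0, 166.8]
wrist_force: [0.3, 0.4, -0.3]
opening: -0.0001
grasp_force: 0.0
```

```bash
python3 - <<'E'
from h import *
go(box(-.128,0,.078),166.8)
o=bot.get_obs();print(o["wrist_force"],o["opening"])
c=cam("side");print(proj(c,o["ee_pos"]))
c=cam("wrist");print(c["xyz"],c["attitude"],c["vfov"]);cv2.imwrite("pics/w1.png",c["img"])
E
```

```text
pos [0.391  0.2721 0.1395] yaw 166.76 shift mm [-9.7 -7.3 61.5] turn -0.0007
[ 0.34137505  0.41826949 -0.29038787] -0.00014537597181236856
[182.49774593 141.63944078]
[0.3156524  0.28701914 0.27896182] [162.57404461   0.31505146  76.68377333] 65.1921332914623
```

View pics/w1.png

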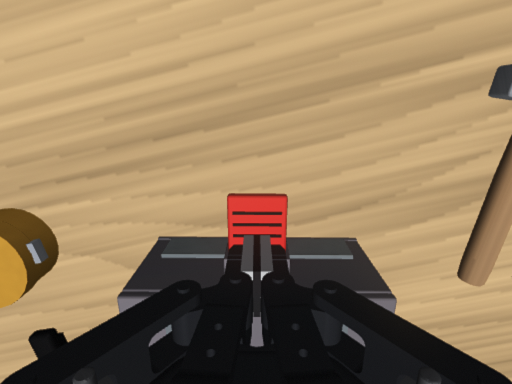

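The wrist view is sharp. The tab's front edge runs from (228,195) to (287,195), square in the frame, with the shut fingers just behind it.

```bash
python3 - <<'E'
from h import *
c=cam("wrist"); hsv=cv2.cvtColor(c["img"],cv2.COLOR_BGR2HSV)
m=cv2.inRange(hsv,(0,150,150),(6,255,255))|cv2.inRange(hsv,(175,150,150),(180,255,255))
ys,xs=np.nonzero(m); print(xs.min(),xs.max(),ys.min(),ys.max())
rows=[(r,np.nonzero(m[r])[0]) for r in range(ys.min(),ys.min()+45)]
for r in (ys.min()+6,ys.min()+20,ys.min()+40):
    x=rows[r-ys.min()][1]; a=onz(c,x.min()-.5,r,.074);b=onz(c,x.max()+.5,r,.074);print(r,x.min(),x.max(),a,b,(a+b)/2)
L=onz(c,230,ys.min()-.5,.074);Rr=onz(c,285,ys.min()-.5,.074)
f=onz(c,257.5,ys.min()-.5,.074);print("front",f, "box at", f[:2]+.148*np.array([np.cos(np.radians(-13.2)),np.sin(np.radians(-13.2))]))
for col in(232,245,270,283): 
    r=np.nonzero(m[:,col])[0].min(); print(col,r)
E
```

```text
225 284 197 254
203 226 284 [0.38013664 0.24900809 0.074     ] [0.39005706 0.29092505 0.074     ] [0.38509685 0.26996657 0.074     ]
217 226 283 [0.39075479 0.24612934 0.074     ] [0.40064358 0.28795659 0.074     ] [0.39569919 0.26704296 0.074     ]
237 227 283 [0.40666231 0.24260147 0.074     ] [0.41657847 0.28460996 0.074     ] [0.41162039 0.26360571 0.074     ]
front [0.3806613  0.27290461 0.074     ] box at [0.52475097 0.23910868]
232 197
245 197
270 197
283 197
```

```bash
sed -i 's/^BX=.*/BX=np.array([.524,.2365]); BY=-13.3/' h.py; python3 - <<'E'
from h import *
go(box(-.128,0,.078),166.7)
E
```

```text
pos [0.3903 0.2722 0.1397] yaw 166.61 shift mm [-10.4  -4.   61.7] turn -0.0016
```

Emit:
play_rows:
  steps:
    - [[-0.0104, -0.004, 0.02, 0], [0, 0, 0.02, 0], [0, 0, 0.02, 0], [0, 0, 0.006, 0], [0, 0, 0.004, 0]]

```text
time: 1.5
ee_pos: [0.3988, 0.2684, 0.0714]
tcp_rot: [-180.0, -0.1, 166.9]
wrist_force: [-2.0, -0.3, 3.9]
opening: -0.0002
grasp_force: 1.5
```

Emit:
play_rows:
  steps:
    - [[0, 0, 0.003, 0], [0, 0, 0.002, 0], [0, 0, 0.001, 0], [0, 0, 0, 0], [0, 0, 0, 0]]

```text
time: 1.92
ee_pos: [0.3998, 0.2685, 0.0663]
tcp_rot: [179.9, 0.0, 166.8]
wrist_force: [-2.9, 1.8, 2.6]
opening: -0.0
grasp_force: 1.7
```

```bash
python3 - <<'E'
from h import *
c=cam("side"); cv2.imwrite("pics/s1.png",c["img"][80:230,100:300].repeat(3,0).repeat(3,1)); print(bot.get_obs()["wrist_force"])
E
```

```text
[-1.62553608  2.47304559  3.07169155]
```

View pics/s1.png

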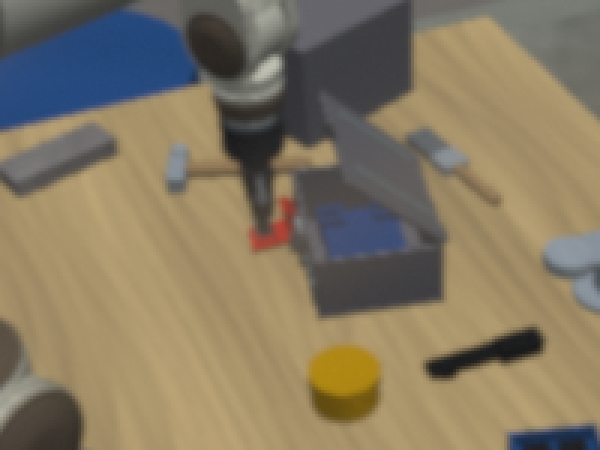

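The lid is up and still rising, and the sockets show inside. I'll rise and look into the box with the wrist camera.

Emit:
play_rows:
  steps:
    - [[0, 0, -0.03, 0], [0, 0, -0.04, 0], [0, 0, -0.04, 0], [0, 0, -0.04, 0], [0, 0, -0.04, 0]]

```text
time: 2.38
ee_pos: [0.3996, 0.2676, 0.2576]
tcp_rot: [180.0, 0.1, 166.8]
wrist_force: [1.3, 0.5, 0.4]
opening: -0.0004
grasp_force: 0.0
```

Emit:
play_rows:
  steps:
    - [[-0.02, 0, -0.02, 0], [-0.03, 0, 0, 0], [-0.02, 0, 0, 0], [0, 0, 0, 0], [0, 0, 0, 0]]

```text
time: 2.8
ee_pos: [0.4684, 0.2515, 0.275]
tcp_rot: [-179.9, -0.0, 166.7]
wrist_force: [0.6, -0.2, -0.1]
opening: 0.0001
grasp_force: 0.0
```

```bash
python3 - <<'E'
from h import *
import pickle
c=cam("wrist");c["obs"]=bot.get_obs(); pickle.dump(c,open("w2.pkl","wb")); cv2.imwrite("pics/w2.png",c["img"])
print(bot.get_obs()["ee_pos"],c["xyz"],c["attitude"])
for x in(-.036,.036):
  for y in(-.06,.06): print(proj(c,box(x,y,.04)))
E
```

```text
[0.46772265 0.25171488 0.27518712] [0.39220032 0.26916491 0.41791503] [1.62440051e+02 3.42629466e-02 7.67288720e+01]
[209.28874957 178.04432791]
[301.58174488 178.10345264]
[211.74670247 228.82126142]
[299.17511604 228.8834515 ]
```

View pics/w2.png

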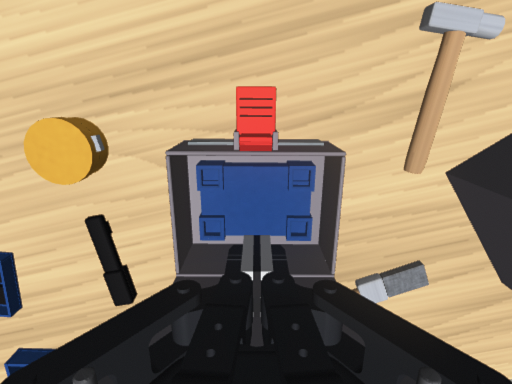

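The sockets show clearly at about (212,176), (302,176), (214,228) and (299,228), within 2–3 px of where I predicted. The lid is upright. Next I'll refine the socket positions.

```bash
python3 - <<'E'
from h import *
import pickle
c=pickle.load(open("w2.pkl","rb")); im=c["img"]
cv2.imwrite("pics/w2c.png",cv2.resize(im[145:250,185:325],(800,600),interpolation=cv2.INTER_CUBIC))
E
```

```text
(no output)
```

View pics/w2c.png

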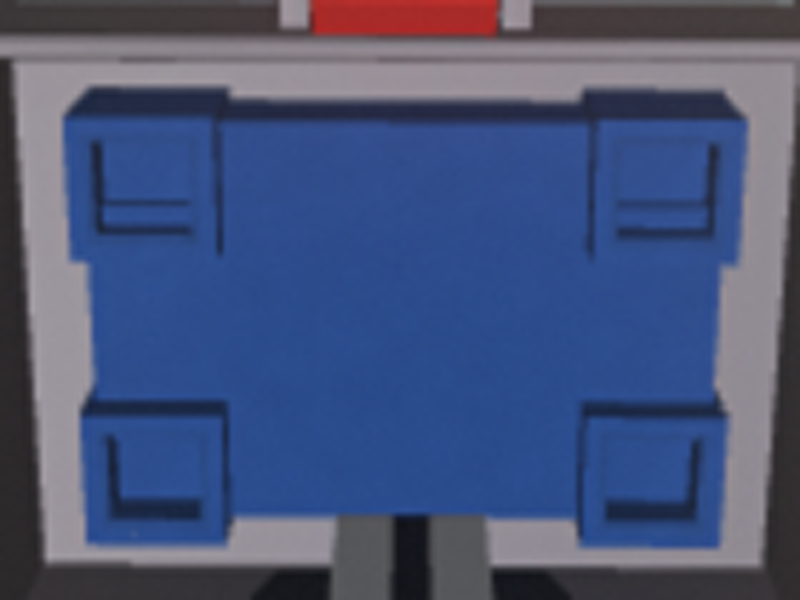

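The four socket blocks' outer corners are at (66,118), (747,120), (88,544) and (720,547) in the crop.

```bash
python3 - <<'E'
from h import *
import pickle
c=pickle.load(open("w2.pkl","rb"))
def P(u,v): return onz(c,185+(u+.5)*.175-.5,145+(v+.5)*.175-.5,.04)[:2]*1000
for C in ([(66,118),(747,120),(88,544),(720,547)],[(144,187),(666.5,188),(155,477.5),(653.5,477.5)]):
    Q=np.array([P(*p) for p in C]); print(Q.round(1),"centre",Q.mean(0).round(1))
    a=lambda d:np.degrees(np.arctan2(d[1],d[0]))
    print("size",[np.linalg.norm(Q[i]-Q[j]).round(1) for i,j in((0,1),(2,3),(0,2),(1,3))],"yaw",a(Q[2]-Q[0]),a(Q[3]-Q[1]),a(Q[1]-Q[0])-90,a(Q[3]-Q[2])-90)
print(c["obs"]["tcp_rot"])
E
```

```text
[[455.  174.6]
 [490.5 323.4]
 [557.5 149.4]
 [593.5 298.8]] centre [524.1 236.6]
size [np.float64(152.9), np.float64(153.7), np.float64(105.6), np.float64(105.9)] yaw -13.839587705481751 -13.433485376648067 -13.435180668207394 -13.554296507880466
[[474.4 187.3]
 [501.8 302.9]
 [544.3 170.1]
 [571.7 286.5]] centre [523.  236.7]
size [np.float64(118.8), np.float64(119.6), np.float64(72.0), np.float64(71.7)] yaw -13.854376959693424 -13.184141866399404 -13.37536660806515 -13.255649357839175
[-1.79959441e+02 -2.65691420e-02  1.66749739e+02]
```

```bash
sed -i 's/^BX=.*/BX=np.array([.5236,.2366]); BY=-13.4/' h.py; python3 - <<'E'
from h import *
go((.493,-.211,.275),161.2)
E
```

```text
pos [0.4677 0.2517 0.2752] yaw 166.75 shift mm [-1.730e+02 -4.299e+02  2.000e-01] turn 0.0969
```

Emit:
play_rows:
  steps:
    - [[0, 0, 0, 0.097], [-0.013, -0.032, 0, 0], [-0.013, -0.032, 0, 0], [-0.013, -0.032, 0, 0], [-0.013, -0.032, 0, 0]]
  gripper: 0.05

```text
time: 3.27
ee_pos: [0.4747, 0.1132, 0.2758]
tcp_rot: [180.0, 0.0, 161.3]
wrist_force: [0.8, 0.0, 0.2]
opening: 0.0503
grasp_force: 0.0
```

Emit:
play_rows:
  steps:
    - [[-0.013, -0.032, 0, 0], [-0.013, -0.032, 0, 0], [-0.013, -0.032, 0, 0], [-0.013, -0.032, 0, 0], [-0.013, -0.032, 0, 0]]

```text
time: 3.68
ee_pos: [0.485, -0.0593, 0.276]
tcp_rot: [180.0, 0.1, 161.3]
wrist_force: [0.2, 0.1, -0.8]
opening: 0.0498
grasp_force: 0.0
```

Emit:
play_rows:
  steps:
    - [[-0.013, -0.032, 0, 0], [-0.013, -0.032, 0, 0], [-0.013, -0.032, 0, 0], [-0.013, -0.032, 0, 0], [-0.004, -0.014, 0, 0]]

```text
time: 4.1
ee_pos: [0.4927, -0.2134, 0.2753]
tcp_rot: [-179.9, 0.0, 161.2]
wrist_force: [0.2, -0.5, -0.5]
opening: 0.0496
grasp_force: 0.0
```

Emit:
play_rows:
  steps:
    - [[0, 0, 0, 0], [0, 0, 0, 0], [0, 0, 0, 0], [0, 0, 0, 0], [0, 0, 0, 0]]

```text
time: 4.52
ee_pos: [0.4933, -0.2096, 0.2759]
tcp_rot: [180.0, 0.0, 161.3]
wrist_force: [-0.2, 0.0, -0.5]
opening: 0.0497
grasp_force: 0.0
```

```bash
python3 - <<'E'
from h import *
import pickle
c=cam("wrist");c["obs"]=bot.get_obs(); pickle.dump(c,open("w3.pkl","wb")); im=c["img"]
hsv=cv2.cvtColor(im,cv2.COLOR_BGR2HSV)
cv2.imwrite("pics/w3.png",im)
m=cv2.inRange(hsv,(22,120,110),(34,255,255)); m[265:]=0
for k in cv2.findContours(m,cv2.RETR_EXTERNAL,cv2.CHAIN_APPROX_NONE)[0]:
    if cv2.contourArea(k)>100: print(cv2.boundingRect(k),cv2.minAreaRect(np.array([onz(c,*p[0],.056)[:2] for p in k],np.float32)*1000))
print(bot.get_obs()["ee_pos"],bot.get_obs()["tcp_rot"])
E
```

```text
(251, 169, 10, 76) ((547.3070678710938, -229.8038330078125), (12.049320220947266, 102.93705749511719), 71.56207275390625)
(93, 0, 27, 68) ((303.4260559082031, -318.05706787109375), (17.705524444580078, 69.9995346069336), 52.61544418334961)
[ 0.49332272 -0.20977921  0.275843  ] [1.79999021e+02 2.74106234e-02 1.61327352e+02]
```

View pics/w3.png

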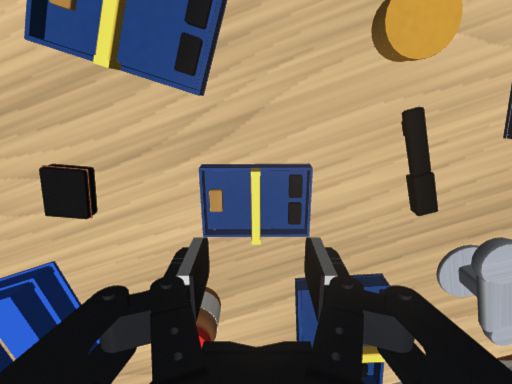

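Tray B is at (256,202) in the wrist view. Its bar runs vertically at column 256, rows 169–245, with nothing in the fingers' way.

```bash
python3 - <<'E'
from h import *
go((.5476,-.2298,.032),161.4)
E
```

```text
pos [ 0.4933 -0.2098  0.2758] yaw 161.33 shift mm [-57.8  -1.7 243.8] turn -0.0013
```

Emit:
play_rows:
  steps:
    - [[-0.0195, -0.0006, 0.035, 0], [-0.0195, -0.0006, 0.035, 0], [-0.0188, -0.0005, 0.035, 0], [0, 0, 0.035, 0], [0, 0, 0.03, 0]]

```text
time: 4.98
ee_pos: [0.5475, -0.2302, 0.1026]
tcp_rot: [180.0, -0.1, 161.3]
wrist_force: [-0.8, 0.1, -0.3]
opening: 0.0502
grasp_force: 0.0
```

```bash
python3 - <<'E'
from h import *
go((.5476,-.2298,.032),161.4)
E
```

```text
pos [ 0.5475 -0.2302  0.1026] yaw 161.3 shift mm [ 0.   0.4 70.6] turn -0.0017
```

Emit:
play_rows:
  steps:
    - [[0, 0, 0.025, 0], [0, 0, 0.025, 0], [0, 0, 0.012, 0], [0, 0, 0.006, 0], [0, 0, 0, 0]]

```text
time: 5.4
ee_pos: [0.5471, -0.2305, 0.0369]
tcp_rot: [180.0, -0.1, 161.3]
wrist_force: [-0.1, 0.4, -1.2]
opening: 0.0502
grasp_force: 0.0
```

Emit:
play_rows:
  steps:
    - [[0, 0, 0, 0], [0, 0, 0, 0], [0, 0, 0, 0], [0, 0, 0, 0], [0, 0, 0, 0]]
  gripper: 0
  squeeze: 50

```text
time: 5.82
ee_pos: [0.5484, -0.2313, 0.0394]
tcp_rot: [180.0, 0.2, 161.3]
wrist_force: [-1.4, 0.7, 6.0]
opening: 0.0107
grasp_force: 49.8
```

Emit:
play_rows:
  steps:
    - [[0, 0, -0.005, 0], [0, 0, -0.01, 0], [0, 0, -0.02, 0], [0, 0, -0.03, 0], [0, 0, -0.03, 0]]

```text
time: 6.23
ee_pos: [0.5466, -0.2308, 0.1333]
tcp_rot: [180.0, -0.1, 161.2]
wrist_force: [0.3, -0.5, -4.4]
opening: 0.0104
grasp_force: 48.9
```

```bash
python3 - <<'E'
from h import *
o=bot.get_obs(); print(o["opening"],o["grasp_force"],o["wrist_force"])
go(box(-.045,0,.17),180+BY)
E
```

```text
0.010401388430657174 48.868401646614075 [ 0.33439502 -0.4689656  -4.43044927]
pos [ 0.5466 -0.2308  0.1333] yaw 161.23 shift mm [175.7 449.3 -36.7] turn -0.0937
```

Emit:
play_rows:
  steps:
    - [[0, 0, -0.02, -0.05], [0, 0, -0.02, -0.0437], [0.012, 0.03, 0, 0], [0.012, 0.031, 0, 0], [0.013, 0.032, 0, 0]]

```text
time: 6.65
ee_pos: [0.5326, -0.1315, 0.1733]
tcp_rot: [-180.0, 0.0, 166.5]
wrist_force: [0.3, 0.8, -3.9]
opening: 0.0108
grasp_force: 49.1
```

Emit:
play_rows:
  steps:
    - [[0.013, 0.032, 0, 0], [0.013, 0.032, 0, 0], [0.013, 0.032, 0, 0], [0.013, 0.032, 0, 0], [0.013, 0.032, 0, 0]]

```text
time: 7.07
ee_pos: [0.5061, 0.0402, 0.1733]
tcp_rot: [180.0, 0.0, 166.6]
wrist_force: [1.5, -0.1, -3.3]
opening: 0.0105
grasp_force: 49.2
```

Emit:
play_rows:
  steps:
    - [[0.013, 0.032, 0, 0], [0.013, 0.032, 0, 0], [0.013, 0.032, 0, 0], [0.013, 0.032, 0, 0], [0.013, 0.032, 0, 0]]

```text
time: 7.48
ee_pos: [0.4799, 0.2109, 0.1733]
tcp_rot: [180.0, 0.0, 166.6]
wrist_force: [0.2, -1.4, -3.7]
opening: 0.0107
grasp_force: 49.2
```

Emit:
play_rows:
  steps:
    - [[0.004, 0.018, 0, 0], [0.004, 0.01, 0, 0], [0, 0, 0, 0], [0, 0, 0, 0], [0, 0, 0, 0]]

```text
time: 7.9
ee_pos: [0.4794, 0.2375, 0.1727]
tcp_rot: [-180.0, 0.0, 166.6]
wrist_force: [0.3, -0.1, -3.3]
opening: 0.0108
grasp_force: 49.2
```

```bash
python3 - <<'E'
from h import *
import pickle
o=bot.get_obs(); print(o["opening"],o["grasp_force"],o["wrist_force"],o["tcp_rot"])
go(box(0,0,.16),180+BY)
c=cam("wrist");c["obs"]=o; pickle.dump(c,open("w4.pkl","wb")); cv2.imwrite("pics/w4.png",c["img"])
E
```

```text
0.01079849477369117 49.24055814743042 [ 0.30037034 -0.13244123 -3.34924075] [-1.79973702e+02  2.49879541e-03  1.66564457e+02]
pos [0.4794 0.2375 0.1727] yaw 166.56 shift mm [-43.2   9.3  12.7] turn -0.0006
```

View pics/w4.png

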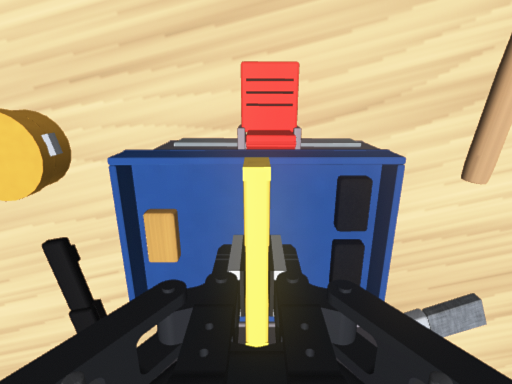

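The tray is held squarely, with its bar at columns 244–270. The tray's front rim is near row 158, from (110,158) to (403,158), and the red tab shows beyond it. I'll compute its offset in the hand.

```bash
python3 - <<'E'
from h import *
import pickle
c=pickle.load(open("w4.pkl","rb")); im=c["img"].astype(int); o=c["obs"]; T=o["ee_pos"]
print("col257",[tuple(im[r,257]) for r in range(152,172,1)])
print("col200",[int(im[r,200,0]) for r in range(144,170)])
hsv=cv2.cvtColor(c["img"],cv2.COLOR_BGR2HSV); y=cv2.inRange(hsv,(20,120,100),(36,255,255))
for r in(170,180,200,215): x=np.nonzero(y[r])[0]; print("bar",r,x.min(),x.max())
b=cv2.inRange(hsv,(100,100,30),(130,255,255))
for r in(155,158,160,162): x=np.nonzero(b[r])[0]; print("rim",r,x.min(),x.max())
th=np.radians(180+BY); X=-np.array([np.cos(th),np.sin(th)]);Y=np.array([-X[1],X[0]])
for u,v,z in((257,167,.190),(257,158,.176),(110,162,.168),(403,162,.168)):
    p=onz(c,u,v,z)[:2]-T[:2]; print(u,v,"rel TCP along box x,y mm",(p@X*1000).round(1),(p@Y*1000).round(1))
E
```

```text
col257 [(np.int64(83), np.int64(60), np.int64(65)), (np.int64(83), np.int64(59), np.int64(65)), (np.int64(85), np.int64(60), np.int64(66)), (np.int64(86), np.int64(61), np.int64(65)), (np.int64(85), np.int64(64), np.int64(69)), (np.int64(68), np.int64(109), np.int64(124)), (np.int64(56), np.int64(123), np.int64(151)), (np.int64(55), np.int64(124), np.int64(152)), (np.int64(54), np.int64(123), np.int64(152)), (np.int64(54), np.int64(122), np.int64(149)), (np.int64(55), np.int64(123), np.int64(150)), (np.int64(56), np.int64(125), np.int64(152)), (np.int64(56), np.int64(126), np.int64(153)), (np.int64(55), np.int64(124), np.int64(153)), (np.int64(59), np.int64(139), np.int64(164)), (np.int64(106), np.int64(239), np.int64(244)), (np.int64(129), np.int64(252), np.int64(253)), (np.int64(130), np.int64(251), np.int64(252)), (np.int64(131), np.int64(251), np.int64(252)), (np.int64(131), np.int64(251), np.int64(252))]
col200 [179, 176, 108, 70, 67, 78, 118, 90, 83, 85, 85, 85, 89, 133, 164, 175, 174, 175, 174, 172, 164, 163, 162, 162, 161, 160]
bar 170 0 269
bar 180 0 269
bar 200 1 269
bar 215 244 269
rim 155 116 381
rim 158 108 404
rim 160 108 404
rim 162 108 404
257 167 rel TCP along box x,y mm -50.0 -0.1
257 158 rel TCP along box x,y mm -51.2 -0.1
110 162 rel TCP along box x,y mm -47.6 -73.5
403 162 rel TCP along box x,y mm -47.6 72.8
```

Emit:
play_rows:
  steps:
    - [[-0.015, 0.005, 0, 0], [-0.015, 0.0043, 0, 0], [-0.0132, 0, 0.01, 0], [0, 0, 0.015, 0], [0, 0, 0.015, 0]]

```text
time: 8.37
ee_pos: [0.5245, 0.2362, 0.1314]
tcp_rot: [-180.0, 0.0, 166.5]
wrist_force: [-0.6, 1.2, -4.9]
opening: 0.0104
grasp_force: 49.3
```

Emit:
play_rows:
  steps:
    - [[0, 0, 0.015, 0], [0, 0, 0.01, 0], [0, 0, 0.004, 0], [0, 0, 0, 0], [0, 0, 0, 0]]

```text
time: 8.78
ee_pos: [0.5236, 0.2373, 0.1039]
tcp_rot: [180.0, 0.0, 166.6]
wrist_force: [0.1, 0.1, -3.9]
opening: 0.0109
grasp_force: 49.2
```

```bash
python3 - <<'E'
from h import *
o=bot.get_obs(); print(o["wrist_force"],o["tcp_rot"])
go(box(0,0,.069),180+BY)
E
```

```text
[ 0.13053584  0.1445847  -3.92362805] [1.79990137e+02 1.24475562e-02 1.66587758e+02]
pos [0.5236 0.2373 0.1039] yaw 166.59 shift mm [-0.1 -0.7 34.9] turn -0.0002
```

Emit:
play_rows:
  steps:
    - [[0, -0.0007, 0.01, 0], [0, 0, 0.008, 0], [0, 0, 0.004, 0], [0, 0, 0.003, 0], [0, 0, 0.002, 0]]

```text
time: 9.2
ee_pos: [0.5231, 0.2368, 0.0759]
tcp_rot: [-180.0, -0.0, 166.6]
wrist_force: [0.7, -0.2, -3.5]
opening: 0.0104
grasp_force: 49.2
```

Emit:
play_rows:
  steps:
    - [[0, 0, 0.002, 0], [0, 0, 0.002, 0], [0, 0, 0.002, 0], [0, 0, 0.001, 0], [0, 0, 0, 0]]

```text
time: 9.62
ee_pos: [0.5233, 0.2369, 0.0696]
tcp_rot: [180.0, 0.0, 166.6]
wrist_force: [0.6, 1.2, -3.3]
opening: 0.0108
grasp_force: 49.3
```

Emit:
play_rows:
  steps:
    - [[0, 0, 0.001, 0], [0, 0, 0.001, 0], [0, 0, 0, 0], [0, 0, 0, 0], [0, 0, 0, 0]]

```text
time: 10.03
ee_pos: [0.5235, 0.237, 0.0694]
tcp_rot: [179.9, 0.1, 166.6]
wrist_force: [-4.9, -2.9, 8.3]
opening: 0.0105
grasp_force: 51.0
```

Contact came at the predicted seat height. I'll let go and lift off.

Emit:
play_rows:
  steps:
    - [[0, 0, 0, 0], [0, 0, 0, 0], [0, 0, 0, 0], [0, 0, 0, 0], [0, 0, 0, 0]]
  gripper: 0.045

```text
time: 10.45
ee_pos: [0.5233, 0.2369, 0.0675]
tcp_rot: [-180.0, -0.0, 166.6]
wrist_force: [0.2, 0.2, 0.2]
opening: 0.0451
grasp_force: 0.0
```

Emit:
play_rows:
  steps:
    - [[0, 0, -0.01, 0], [0, 0, -0.02, 0], [0, 0, -0.03, 0], [0, 0, -0.03, 0], [0, 0, -0.04, 0]]

```text
time: 10.87
ee_pos: [0.5225, 0.2365, 0.1979]
tcp_rot: [-179.9, -0.1, 166.6]
wrist_force: [0.5, 0.1, -0.2]
opening: 0.0448
grasp_force: 0.0
```

Emit:
play_rows:
  steps:
    - [[0, 0, -0.04, 0], [0, 0, -0.04, 0], [0.02, 0, -0.04, 0], [0.025, 0, 0, 0], [0, 0, 0, 0]]
  gripper: 0

```text
time: 11.28
ee_pos: [0.479, 0.2478, 0.3197]
tcp_rot: [179.7, 0.2, 166.7]
wrist_force: [-0.1, 0.9, -0.1]
opening: 0.0
grasp_force: 0.0
```

```bash
python3 - <<'E'
from h import *
import pickle
o=bot.get_obs(); print(o["ee_pos"],o["wrist_force"])
c=cam("wrist");c["obs"]=o; pickle.dump(c,open("w5.pkl","wb"))
cv2.imwrite("pics/w5.png",c["img"])
hsv=cv2.cvtColor(c["img"],cv2.COLOR_BGR2HSV); y=cv2.inRange(hsv,(20,120,200),(36,255,255)); 
n=np.nonzero(y[:, 235:280])
for p in(box(-.05,0,.086),box(-.05,-.075,.064),box(-.05,.075,.064),box(.05,0,.086)): print(proj(c,p))
E
```

```text
[0.47902529 0.24783571 0.31966052] [-0.11080997  0.86237831 -0.0604824 ]
[255.39261036 158.04588797]
[199.29968192 154.78578435]
[311.3319228  154.84626389]
[255.36417739 230.04760469]
```

View pics/w5.png

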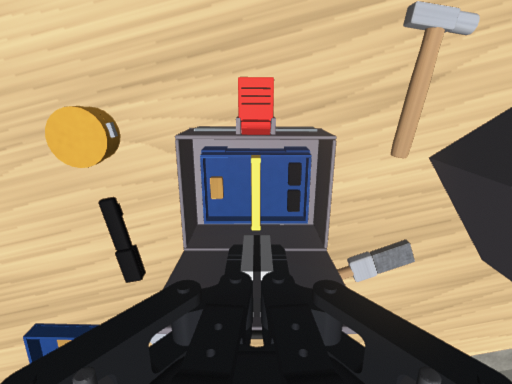

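The tray sits exactly where a seated tray should project, with the bar at column 256, rows 158–231. The lid is still upright. Next I'll go over the top and behind the lid.

```bash
python3 - <<'E'
from h import *
go(box(.12,0,.32),180+BY)
E
```

```text
pos [0.48   0.2475 0.3177] yaw 166.68 shift mm [-164.9   -0.5   -2.3] turn 0.0014
```

Emit:
play_rows:
  steps:
    - [[-0.033, 0, 0, 0], [-0.033, 0, 0, 0], [-0.033, 0, 0, 0], [-0.033, 0, 0, 0], [-0.033, 0, 0, 0]]

```text
time: 11.75
ee_pos: [0.6428, 0.2079, 0.3144]
tcp_rot: [-180.0, -0.0, 166.6]
wrist_force: [0.4, 0.2, 1.8]
opening: 0.0002
grasp_force: 0.0
```

Emit:
play_rows:
  steps:
    - [[0, 0, 0, 0], [0, 0, 0.02, 0], [0, 0, 0.03, 0], [0, 0, 0.03, 0], [0, 0, 0.025, 0]]

```text
time: 12.17
ee_pos: [0.6413, 0.2082, 0.2069]
tcp_rot: [-179.9, -0.1, 166.6]
wrist_force: [0.7, 0.3, -0.3]
opening: -0.0001
grasp_force: 0.0
```

```bash
python3 - <<'E'
from h import *
o=bot.get_obs();print(o["wrist_force"])
go(box(.095,0,.212),180+BY)
r=np.radians(BY)
prev=None
for q in (1.5,1.35,1.2,1.05,.9,.75,.6,.45,.3,.15,.05,0):
    x=.078-.125*np.cos(q)+.008*np.sin(q)+.011; z=.09+.125*np.sin(q)+.008*np.cos(q)
    if prev: print(q,"step tool x,z mm",round((prev[0]-x)*1000,1),round((prev[1]-z)*1000,1),"at",round(x,4),round(z,4))
    prev=(x,z)
E
```

```text
[ 0.65178532  0.3132363  -0.29440805]
pos [0.6413 0.2082 0.2069] yaw 166.58 shift mm [26.1  0.4 -5.1] turn -0.0003
1.35 step tool x,z mm 18.7 1.5 at 0.0694 0.2137
1.2 step tool x,z mm 18.3 4.3 at 0.0512 0.2094
1.05 step tool x,z mm 17.4 7.0 at 0.0337 0.2024
0.9 step tool x,z mm 16.2 9.5 at 0.0176 0.1929
0.75 step tool x,z mm 14.6 11.8 at 0.003 0.1811
0.6 step tool x,z mm 12.6 13.9 at -0.0096 0.1672
0.45 step tool x,z mm 10.4 15.6 at -0.0201 0.1516
0.3 step tool x,z mm 8.0 17.0 at -0.0281 0.1346
0.15 step tool x,z mm 5.3 18.0 at -0.0334 0.1166
0.05 step tool x,z mm 2.0 12.4 at -0.0354 0.1042
0 step tool x,z mm 0.6 6.2 at -0.036 0.098
```

Emit:
play_rows:
  steps:
    - [[0.013, 0, -0.003, 0], [0.013, 0, -0.003, 0], [0.02, 0, 0, 0], [0.0187, 0, 0.0015, 0], [0.0183, 0, 0.0043, 0]]

```text
time: 12.58
ee_pos: [0.5604, 0.2277, 0.21]
tcp_rot: [-180.0, 0.0, 166.6]
wrist_force: [1.5, -0.1, 0.7]
opening: -0.0002
grasp_force: 0.8
```

Emit:
play_rows:
  steps:
    - [[0.0174, 0, 0.007, 0], [0.0162, 0, 0.0095, 0], [0.0146, 0, 0.0118, 0], [0, 0, 0, 0], [0, 0, 0, 0]]

```text
time: 13.0
ee_pos: [0.5135, 0.2389, 0.1816]
tcp_rot: [-180.0, -0.0, 166.6]
wrist_force: [1.0, -0.8, 1.5]
opening: -0.0003
grasp_force: 0.5
```

```bash
python3 - <<'E'
from h import *
o=bot.get_obs();print(o["wrist_force"])
go(box(-.0096,0,.1672),180+BY)
c=cam("side"); cv2.imwrite("pics/s2.png",c["img"][80:230,100:300].repeat(3,0).repeat(3,1))
E
```

```text
[ 0.97633281 -0.8247963   1.5429834 ]
pos [0.5135 0.2389 0.1816] yaw 166.64 shift mm [-0.7  0.1 14.4] turn 0.0007
```

View pics/s2.png

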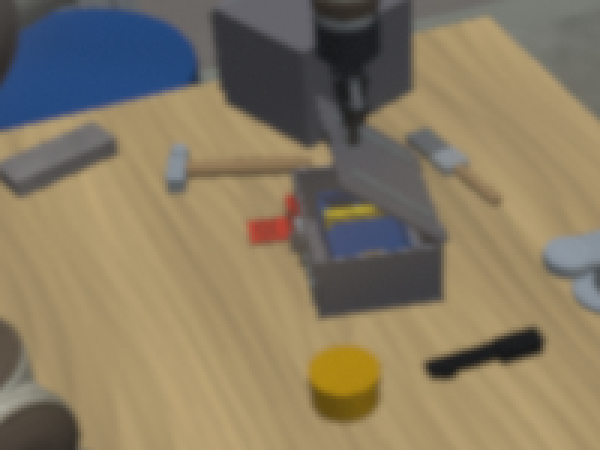

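The finger is on the lid's outer face and the lid is coming down at the right angle. I'll carry on along the arc.

Emit:
play_rows:
  steps:
    - [[0, 0, 0.012, 0], [0.008, 0, 0.0156, 0], [0.007, 0, 0.017, 0], [0.004, 0, 0.018, 0], [0.001, 0, 0.0124, 0]]

```text
time: 13.47
ee_pos: [0.4943, 0.2437, 0.1054]
tcp_rot: [-180.0, -0.0, 166.6]
wrist_force: [-2.4, 0.3, 1.7]
opening: -0.0002
grasp_force: 1.1
```

Emit:
play_rows:
  steps:
    - [[0, 0, 0.003, 0], [0, 0, 0.002, 0], [0, 0, 0.001, 0], [0, 0, 0.001, 0], [0, 0, 0.001, 0]]

```text
time: 13.88
ee_pos: [0.4949, 0.2439, 0.0995]
tcp_rot: [180.0, 0.0, 166.6]
wrist_force: [-1.6, 0.6, 2.2]
opening: 0.0001
grasp_force: 1.1
```

Emit:
play_rows:
  steps:
    - [[0, 0, 0.001, 0], [0, 0, 0.001, 0], [0, 0, 0.001, 0], [0, 0, 0.0005, 0], [0, 0, 0, 0]]

```text
time: 14.3
ee_pos: [0.4951, 0.2438, 0.0968]
tcp_rot: [179.9, 0.1, 166.6]
wrist_force: [-4.8, -2.1, 14.9]
opening: -0.0002
grasp_force: 7.3
```

Emit:
play_rows:
  steps:
    - [[0, 0, 0.0005, 0], [0, 0, 0, 0], [0, 0, 0, 0], [0, 0, 0, 0], [0, 0, 0, 0]]

```text
time: 14.72
ee_pos: [0.4951, 0.2439, 0.0967]
tcp_rot: [179.9, 0.1, 166.6]
wrist_force: [-4.6, -2.6, 15.7]
opening: 0.0001
grasp_force: 8.2
```

Emit:
play_rows:
  steps:
    - [[0, 0, 0.001, 0], [0, 0, 0, 0], [0, 0, 0, 0], [0, 0, 0, 0], [0, 0, 0, 0]]

```text
time: 15.13
ee_pos: [0.4951, 0.2439, 0.0963]
tcp_rot: [179.9, 0.1, 166.6]
wrist_force: [-6.9, -2.0, 20.9]
opening: -0.0003
grasp_force: 10.4
```

Emit:
play_rows:
  steps:
    - [[0, 0, -0.005, 0], [0, 0, -0.01, 0], [0, 0, -0.03, 0], [0, 0, -0.04, 0], [0, 0, -0.04, 0]]

```text
time: 15.55
ee_pos: [0.494, 0.2433, 0.2194]
tcp_rot: [-179.9, -0.1, 166.6]
wrist_force: [1.0, 0.8, -0.2]
opening: 0.0001
grasp_force: 0.0
```

Emit:
play_rows:
  steps:
    - [[0, 0, -0.04, 0], [0.03, 0, 0, 0], [0.03, 0, 0, 0], [0, 0, 0, 0], [0, 0, 0, 0]]

```text
time: 15.97
ee_pos: [0.4356, 0.258, 0.2594]
tcp_rot: [180.0, 0.1, 166.7]
wrist_force: [-0.4, 0.0, 0.8]
opening: 0.0
grasp_force: 0.0
```

```bash
python3 - <<'E'
from h import *
c=cam("side"); w=cam("wrist"); d=c["img"][80:230,100:300].repeat(2,0).repeat(2,1)
cv2.imwrite("pics/s3.png",np.hstack([d,cv2.resize(w["img"],(400,300))])); print(bot.get_obs()["wrist_force"])
E
```

```text
[ 0.50151045  0.66386425 -0.02594966]
```

View pics/s3.png

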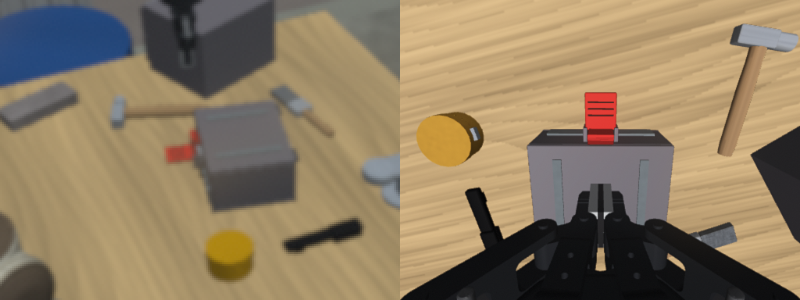

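Both views show the lid flat and shut under the red latch (right view, around (600,140)), with the arm clear of everything. I'm handing it in.

```bash
python3 -c "
from workcell import bot
print(bot.job_done())"
```

```text
the job is handed in; nothing more can be done
None
```

I pressed the latch and the lid popped up, then seated the tray in the sockets, let it go and shut the lid under the latch; I touched nothing else and handed in at about 16 s, but hand-in gave no verdict.

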